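Uncouple the test gauge from the bench pump

ROBOT

A 7-joint arm with a two-finger parallel gripper is mounted at the origin on the work surface. World frame = base frame: x ahead of the robot, y to its left, z up, the work surface at z = 0. Lengths are in m, angles in rad, forces in N, time in s.
With the tool pointing down it reaches from about 0.4 to 0.85 m from the base axis. Payload 4.5 kg.
Tool frame: the origin (TCP) lies midway between the tips of the shut fingers; the grasp point (between the pads) lies 19 mm behind it; z points along the fingers, y is the direction in which the jaws open and shut (so a half turn about z gives the same grasp; the last joint's range is limited). The gripper opens to 88 mm and grips with 3 to 60 N. Pads are 18 mm wide; open, the fingers measure 123 mm over their backs; the gripper's body (75 mm by 187 mm) begins 45 mm behind the grasp point.
Start: joints at [1.371, 0.689, -0.195, 1.565, 0.157, 0.902, -0.215], TCP at [0.145, -0.608, 0.216] pointing down, gripper open.
Joint ranges: [-3.01, 3.01], [-0.46, 2.08], [-1.47, 1.51], [0.13, 2.56], [-1, 4.14], [0.04, 2.09], [-2.66, 2.66]. Speed limits (rad/s): [2.57, 2.57, 3.14, 3.14, 3.14, 3.14, 3.14].

INTERFACE

Orientations are given as a unit quaternion [x, y, z, w].
In Python, from plant import get_state, snapshot, finish_job, regions_of gives the robot as it stands.
- The arm moves only by the tool send_rows, never from a script. Its argument "series" is a list of rows, each an object of numbers: "grip": the opening, from 0 (shut) to 1 (fully open); "dx", "dy", "dz": the shift along the tool's x, y, z in mm; "turn": the turn about the tool's z in rad. A call has 1 to 20 rows; each row shifts and turns the commanded pose from where the row before left it, along the tool's axes as they then stand; what a row does not reach is not made up. A row lasts 1/10 s, in which the tool goes at most 50 mm and 8.59 degrees, less where a joint would pass 70% of its speed; a pose out of reach is approached as far as the arm can. A call is refused whole if a number of a shift passes 50 or a number of a turn 0.15, either way. A call with a gripper value outside its range is refused whole. The fingers move at their own pace and stop on an object; "force" is the grip in N (left out, the last holds). Time passes only in rows, so rows that do not move let the fingers close. It gives the time, the measured TCP pose, the force and the opening at its end, in the units of the state.
- get_state(): the state, without advancing time (a new reading comes with each control period).
- snapshot(name): name is "side" or "top" or "wrist"; returns a dict with "img" (400x640x3 uint8, red, green, blue), "depth" (400x640 float32, m along the optical axis (not along the pixel's ray), 0 where there is no reading), "fov_y" (degrees; the focal length in pixels is half the picture's height over the tangent of half this angle, whatever the lens; pixels are square), "cx", "cy" (the principal point, pixels), "R" (3x3) and "t" (3): a world point X has camera coordinates R X + t. Camera axes: x right, y down, z forward; pixel columns grow to the right and rows downward; lengths in m; the calibration is good to about 2 mm. The wrist camera is an equidistant fisheye: a pixel r from the principal point sees the ray r / f radians off the axis. A picture is of the moment at which its call begins.
- finish_job(): hands the job in, once; it reports no verdict.
Trained networks look in a picture, given as the dict that the camera call returned (one of the last four; its "shot" number tells which), for a name from the list of things; names that differ only in an ending like _2 or _b are one class to them, and where a whole thing is asked for, a point or a joint stands for the part that bears it (a point fixed in the world has none). Each returns a list of dicts, best first, with "score" (0 to 1); they miss things now and then, are a little off and sometimes report something else, mostly with a low value. They report only what shows in the picture. A call takes as long as a camera call.
- regions_of(picture, target): "pixels" (400x640 bool, what is visible of it) and "extent" ([left, top, right, bottom] in pixels, round what is visible of it).
The state is a dict: "clock": time; "q": joint angles; "qd": joint speeds; "joint_torque": joint torques, N m; "tool_pos": TCP position; "eef_rot": TCP orientation; "contact_force": force on the tool from outside, world axes, zero at the start; "moment": the same for the moment, N m; "opening": opening from 0.0 (shut) to 1.0 (fully open).
Only numpy, scipy, OpenCV 4.12 (cv2) and the standard library are available. Lean on these libraries where they do the work, as an engineer would, in place of code of your own. Each camera call takes 0.05 s, during which the arm holds its last target.

TASK

The pressure gauge is plugged into the quick coupler of the bench test pump. Turn the coupler's sprung collar until its slot lines up with the stop pin (feel for it, do not force the collar against the pin), pull the collar back towards the pump so that the plug pops free, then draw the gauge out and lay it gently, dial up, in the empty padded gauge case. Leave the other things on the bench where they are.

Things in the scene. Friction and masses are not known exactly. Their poses are not given: they have to be found in the camera images.
- pump: Bench hydraulic test pump, bolted down: base plate 190 x 210 mm, 12 mm thick, valve block 60 x 60 mm up to 197 mm high, reservoir and hand lever on its +y side. Origin: under the block's centre, on the table. The quick coupler stands 110 mm out of the block's -y face (at y = -30 mm), its axis level along the pump's -y, at height 150 mm and x = 0.
- mouth (a point): Centre of the coupler's mouth, on its axis, 110 mm out of the block's face (pump y = -140 mm); axes as the pump's, so the plug comes out along -y. Bore 25 mm dia. Behind the mouth: socket body of 35 mm dia with the collar round it, then a hex adapter (42 mm over its corners) on the 32 mm nearest the block.
- collar (a joint): How far the collar is drawn back towards the block (m): 0 home, 0.016 fully back. Spring 6 N at home, 14 N fully back. With its slot off the pin it is blocked at 0.0025. Near 0.012 the lock balls open and a valve spring (15 N) pushes the gauge about 10 mm out; let go then, the collar stays 0.008 to 0.012 back, held by the plug, until the plug is drawn out, and snaps home.
- collar_grip (a point): Middle, on the axis, of the collar's grip band, 90 mm out of the block's face at home; it slides with the collar but does not turn with it. Its z points outwards along the coupler axis, y up. Collar: steel, 53 mm long, from 55 to 108 mm out at home; plain skirt 49 mm dia on the rear 17 mm, knurled band 50 mm dia on the next 29 mm, flange 56 mm dia at the mouth end.
- stop_pin: Fixed steel stop pin, 5 mm dia, standing up from the socket body behind the collar, 50 mm out of the block's face, its top 25 mm above the axis. Origin: on the axis at the block's face, z outwards along it. The collar turns stiffly about the axis; the 9 mm wide slot in its rear edge must face up to the pin (within 0.09 rad) but starts up to 0.6 rad to either side, not reported.
- gauge: Pressure gauge and its plug, one rigid piece 183 mm long, about 0.55 kg. Origin: on the plug's axis, in the middle of the steel hex (39 mm long, 30 mm between its upright side flats), the place to hold it. x runs from the plug to the dial, z up out of the dial. Round case 80 mm dia, centred at x = 71 mm, from 21 mm below to 19 mm above the axis.
- plug_tip (a point): Tip of the gauge's plug, on its axis, 72 mm from the gauge's origin along its -x; plug 24 mm dia, then a round flange of 42 mm dia at x = -25 to -20 mm. The plug reaches 45 mm into the socket while locked, 33 to 37 mm when popped free; it then hangs there, drooping about 4 degrees. Laid down, the gauge rests level on flange and case, its axis 21 mm above the floor.
- case: The gauge's case: black open tray, 140 mm (x) x 240 mm (y) x 42 mm high, walls 5 mm, inside 130 x 230 mm with a grey padded floor 10 mm above the table, empty and fixed. Origin: centre of its underside. The gauge fits lengthwise along y, either way round.
- socket_tray: Low red tray, 115 x 200 x 30 mm, full of sockets up to 54 mm high, fixed: a bystander. It or the case may be the nearer to the robot.
- spanner: loose open/ring spanner, 210 mm long, lying flat; leave it alone.
- impact_socket: loose impact socket standing on end, 46 mm dia, 70 mm tall; leave it alone.
- screwdriver: loose screwdriver, 170 mm long, lying; leave it alone.
- spray_can: loose spray can, 66 mm dia, 200 mm tall, standing; leave it alone.
- oil_bottle: loose oil bottle, 72 mm dia, 190 mm tall, standing; leave it alone.
- grease_tube: loose grease cartridge, 52 mm dia, 215 mm tall, standing; leave it alone.

How it is judged:
On the way, in this order (a step that is already met when the one before it is completed fails the run):
1. the collar is drawn back far enough to free the plug (value of joint collar above 0.009 m), for 0.1 s.
2. the gauge's plug is drawn right out of the socket (y of plug_tip in the frame of pump below -0.145 m), for 0.1 s.
At the end, for the whole second after the job is handed in: The gauge lies at rest on the case's padded floor: its origin within 50 mm (across) and 70 mm (along) of the case's middle and 20 to 38 mm above the case's underside, dial up within 0.15 rad; the collar has sprung home (within 3 mm) (x of gauge in the frame of case between -0.05 and 0.05 m and y of gauge in the frame of case between -0.07 and 0.07 m and z of gauge in the frame of case between 0.02 and 0.038 m and angle between gauge's own z axis and vertical below 0.15 rad and linear speed of gauge below 0.02 m/s and value of joint collar below 0.003 m); the robot touches nothing.
It fails at once if the collar is forced against the stop pin (over 60 N) (contact force between collar and stop_pin above 60 N).
It fails at once if the gauge is banged into the case (over 60 N) (contact force between gauge and case above 60 N).
It fails at once if the gauge is dropped on the table beside the case (height (world z) of gauge below 0.06 m and horizontal distance between gauge and case above 0.16 m).
It fails at once if a bystander is pushed more than 30 mm (distance of any of spanner, impact_socket, screwdriver, spray_can, oil_bottle, grease_tube from where it was at the start of the episode above 0.03 m).
It also fails if it takes over 61 s, if anything falls off the work surface, if the arm or the gripper's body presses on something with over 40 N, if the wrist force passes 120 N, or if a joint passes its speed limit or range.

## Working session

There is one attempt and no reset: what is moved stays moved. The work goes in short steps, Python scripts to look and compute and a tool call to move; the robot and the scene stay as the last step left them, time stands still between calls to the robot, and variables do not carry over. Pictures are saved under pics/ and viewed, and the job is handed in when it is done.

Besides the shell and the picture viewer there is one more tool, called after ">>>" by a JSON object that holds its "name" and its "arguments". send_rows: Moves the arm, as the interface text tells. Its arguments: {"type":"object","properties":{"series":{"type":"array","items":{"type":"object","properties":{"grip":{"type":"number"},"dx":{"type":"number"},"dy":{"type":"number"},"dz":{"type":"number"},"turn":{"type":"number"}}}},"force":{"type":"number"}},"required":["series"]}

```bash
ls; mkdir -p pics
cat > h.py <<'E'
import numpy as np, cv2
from plant import get_state, snapshot, finish_job, regions_of
def save(s,n): cv2.imwrite(f'pics/{n}.png', s['img'][:,:,::-1])
def pts(s):
    """world points for pinhole cams HxWx3"""
    d=s['depth']; f=200/np.tan(np.radians(s['fov_y']/2))
    v,u=np.mgrid[0:400,0:640]
    P=np.stack([(u-s['cx'])/f*d,(v-s['cy'])/f*d,d],-1)
    return (P-s['t'])@s['R']
def proj(s,X):
    f=200/np.tan(np.radians(s['fov_y']/2)); c=s['R']@np.array(X)+s['t']
    return c[0]/c[2]*f+s['cx'],c[1]/c[2]*f+s['cy']
E
python3 - <<'E'
from h import *
print(get_state())
for n in ['side','top','wrist']:
    s=snapshot(n); save(s,n+'0'); np.savez(n+'0.npz',**s); print(n,s['fov_y'],-s['R'].T@s['t'],s['R'][2],s['cx'],s['cy'])
    if n!='wrist': W=pts(s)
    for t in ['pump','gauge','case','socket_tray','collar','stop_pin','spanner','impact_socket','screwdriver','spray_can','oil_bottle','grease_tube']:
        r=regions_of(s,t)
        for q in r[:1]:
            m=q['pixels']
            o=''
            if n!='wrist':
                mm=m&(s['depth']>0); p=W[mm]
                if len(p): o=np.round(np.percentile(p,[3,50,97],axis=0),3).tolist()
            print(t,round(q['score'],2),q['extent'],o)
E
```

```text
pics
{'clock': 0.0, 'q': array([ 1.37080997,  0.68999795, -0.19449724,  1.56635611,  0.15731824,
        0.90250238, -0.21510655]), 'qd': array([-1.28754539e-03, -3.58407598e-04, -8.24226626e-04,  5.79931853e-04,
       -1.17685715e-03,  4.84929159e-05, -3.02515185e-04]), 'joint_torque': array([ 3.42663907e-05, -5.27561545e+01, -1.26665600e+00, -1.53433746e+01,
       -5.25898975e-02,  6.44944055e-03,  2.01964426e-04]), 'tool_pos': array([ 0.14456441, -0.60734757,  0.21549772]), 'eef_rot': array([ 9.93170800e-01,  1.16665706e-01, -1.88299906e-04, -9.16390734e-04]), 'contact_force': array([0.47234793, 0.33891172, 0.32912714]), 'moment': array([-0.01435807, -0.00277403, -0.01315455]), 'opening': 0.9982500759130344}
side 43.44998325187494 [0.44712887 1.08160519 0.76120397] [ 0.08730742 -0.84295121 -0.53085842] 309.525725357834 190.0302530271726
pump 0.63 [271.4, 183.1, 369.4, 334.7] [[0.417, 0.15, 0.006], [0.507, 0.348, 0.082], [0.593, 0.483, 0.246]]
gauge 0.6 [295.3, 159.3, 325.0, 184.5] [[0.517, -0.019, 0.128], [0.555, 0.036, 0.16], [0.59, 0.08, 0.164]]
case 0.69 [343.0, 145.6, 400.6,
[... 1698 characters left out ...]
 0.63 [312.4, 240.6, 323.7, 251.0] [[0.378, 0.083, 0.001], [0.399, 0.105, 0.061], [0.418, 0.126, 0.074]]
screwdriver 0.73 [301.4, 149.3, 346.1, 155.5] [[0.692, 0.013, 0.01], [0.701, 0.057, 0.021], [0.714, 0.148, 0.03]]
spray_can 0.74 [314.8, 102.8, 337.0, 138.8] [[0.751, 0.048, 0.031], [0.766, 0.077, 0.193], [0.808, 0.106, 0.204]]
oil_bottle 0.62 [200.1, 253.2, 228.8, 275.5] [[0.307, 0.387, 0.022], [0.34, 0.409, 0.128], [0.37, 0.444, 0.192]]
grease_tube 0.78 [377.0, 99.3, 399.5, 132.2] [[0.773, -0.139, 0.011], [0.785, -0.111, 0.177], [0.818, -0.092, 0.212]]
wrist 65.70646984690485 [ 0.22545961 -0.58853705  0.38381665] [-0.30692668 -0.07313267 -0.94891919] 323.54228224139035 198.3728624738839
```

Run:
```python
import numpy as np,cv2
a=np.load('side0.npz')['img'][:,:,::-1]; b=np.load('top0.npz')['img'][:,:,::-1]
cv2.imwrite('pics/sidecrop.png',cv2.resize(a[120:350,190:450],None,fx=3,fy=2.6*3/2.6*0.86,interpolation=cv2.INTER_CUBIC))
cv2.imwrite('pics/topcrop.png',cv2.resize(b[90:290,160:480],None,fx=2.5,fy=2.5,interpolation=cv2.INTER_CUBIC))
```

```text
(no output)
```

View pics/sidecrop.png

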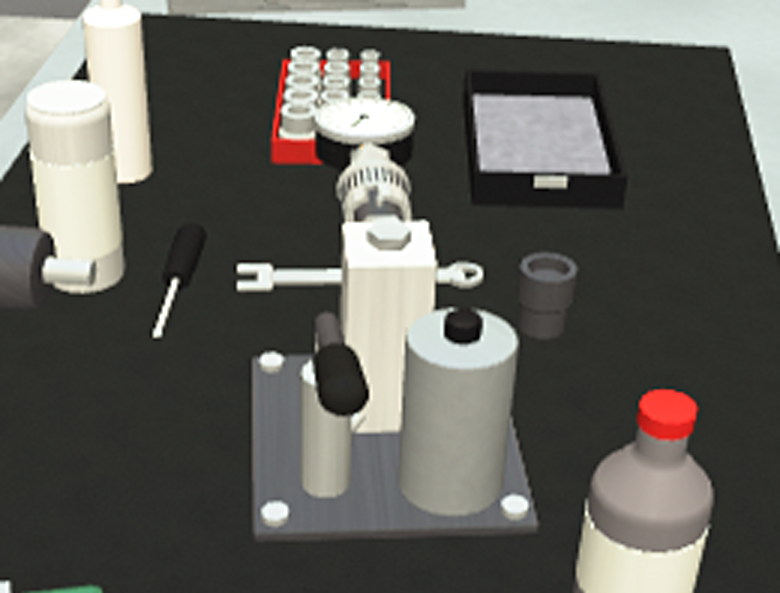

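View pics/topcrop.png

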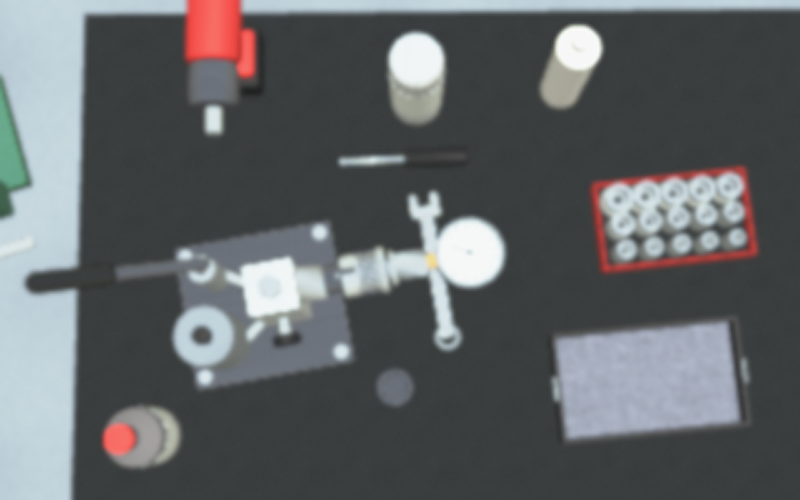

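Run:
```python
import numpy as np,cv2
from h import pts
s=dict(np.load('top0.npz')); W=pts(s)
x,y,z=W[...,0],W[...,1],W[...,2]
m=(abs(x-.555)<.07)&(y<.05)&(y>-.06)&(z>.15)&(z<.185)
p=W[m]; c,r=cv2.minEnclosingCircle(p[:,:2].astype(np.float32)); print('dial',c,r,np.median(p[:,2]),len(p),p[:,:2].mean(0))
m=(abs(x-.51)<.08)&(y>.19)&(y<.33)&(z>.185)&(z<.202)
p=W[m]; print('block',cv2.minAreaRect(p[:,:2].astype(np.float32)),np.median(p[:,2]),len(p))
# base plate
m=(abs(x-.5)<.2)&(y>.08)&(y<.5)&(z>.007)&(z<.017)
p=W[m]; print('plate',cv2.minAreaRect(p[:,:2].astype(np.float32)),len(p))
# coupler/collar ridge by y'
s2=dict(np.load('side0.npz')); W2=pts(s2)
for nm,WW in(('top',W),('side',W2)):
  d=np.load('top0.npz')
  for yy in np.arange(.09,.22,.01):
    q=WW[(abs(WW[...,1]-yy)<.005)&(abs(WW[...,0]-.53)<.05)&(WW[...,2]>.13)]
    if len(q): print(nm,round(yy,3),np.round(np.percentile(q[:,0],[3,97]),3),np.round(np.percentile(q[:,2],97),3),len(q))
# case: rim
for nm,WW in(('top',W),('side',W2)):
  m=(WW[...,0]>.28)&(WW[...,0]<.52)&(WW[...,1]<-.06)&(WW[...,1]>-.4)&(WW[...,2]>.005)&(WW[...,2]<.05)
  p=WW[m]; print(nm,'case',cv2.minAreaRect(p[:,:2].astype(np.float32)),len(p))
  m&=(WW[...,2]>.03); p=WW[m]; print(nm,'rim',cv2.minAreaRect(p[:,:2].astype(np.float32)),len(p),np.median(p[:,2]))
```

```text
dial (0.5568498373031616, 0.014964811503887177) 0.04149831458926201 0.16210603856840927 564 [0.55581637 0.0135348 ]
block ((0.5132644772529602, 0.2508171796798706), (0.05952136963605881, 0.05777616426348686), 10.412582397460938) 0.1876253657586177 203
plate ((0.5007137656211853, 0.29000064730644226), (0.416203111410141, 0.39937201142311096), 89.63190460205078) 1986
top 0.09 [0.528 0.556] 0.167 32
top 0.1 [0.523 0.555] 0.171 43
top 0.11 [0.511 0.557] 0.177 45
top 0.12 [0.512 0.559] 0.179 49
top 0.13 [0.511 0.558] 0.177 66
top 0.14 [0.508 0.558] 0.178 55
top 0.15 [0.508 0.555] 0.176 52
top 0.16 [0.507 0.552] 0.176 61
top 0.17 [0.511 0.548] 0.175 41
top 0.18 [0.511 0.541] 0.17 36
top 0.19 [0.505 0.54 ] 0.171 48
top 0.2 [0.502 0.541] 0.171 45
top 0.21 [0.502 0.54 ] 0.171 47
side 0.09 [0.534 0.556] 0.165 18
side 0.11 [0.513 0.54 ] 0.174 5
side 0.12 [0.509 0.561] 0.177 68
side 0.13 [0.513 0.563] 0.174 69
side 0.14 [0.507 0.558] 0.175 57
side 0.15 [0.509 0.555] 0.175 72
side 0.16 [0.505 0.554] 0.172 76
side 0.17 [0.511 0.551] 0.173 103
side 0.18 [0.513 0.543] 0.169 33
side 0.19 [0.514 0.538] 0.168 30
side 0.2 [0.521 0.533] 0.168 8
top case ((0.40065234899520874, -0.23079131543636322), (0.33959075808525085, 0.23787714540958405), 89.66291809082031) 3462
top rim ((0.4065549969673157, -0.22152599692344666), (0.1401168256998062, 0.24748031795024872), 5.135376930236816) 449 0.04063770071797137
side case ((0.4050149917602539, -0.21881736814975739), (0.1409328132867813, 0.25604888796806335), 5.081357002258301) 2443
side rim ((0.4049989879131317, -0.2188187837600708), (0.14090068638324738, 0.25604888796806335), 5.081357002258301) 540 0.03756581459866471
```

View pics/wrist0.png

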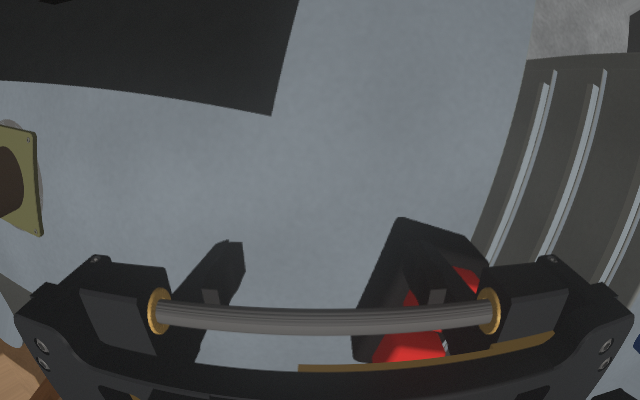

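>>> {"name": "send_rows", "arguments": {"series": [{"dx": 35,"dy": -18,"dz": -8,"turn": -0.1},{"dx": 35,"dy": -14,"dz": -8,"turn": -0.1},{"dx": 35,"dy": -10,"dz": -8,"turn": -0.1},{"dx": 35,"dy": -6,"dz": -8,"turn": -0.1},{"dx": 35,"dy": -2,"dz": -8,"turn": -0.1},{"dx": 35,"dy": 2,"dz": -8,"turn": -0.1},{"dx": 35,"dy": 6,"dz": -8,"turn": -0.1},{"dx": 35,"dy": 8,"dz": -8,"turn": -0.1}]}}

```text
schema error: expected keys grip, dx, dy, dz, turn
```

>>> {"name": "send_rows", "arguments": {"series": [{"grip": 1,"dx": 35,"dy": -18,"dz": -8,"turn": -0.1},{"grip": 1,"dx": 35,"dy": -14,"dz": -8,"turn": -0.1},{"grip": 1,"dx": 35,"dy": -10,"dz": -8,"turn": -0.1},{"grip": 1,"dx": 35,"dy": -6,"dz": -8,"turn": -0.1},{"grip": 1,"dx": 35,"dy": -2,"dz": -8,"turn": -0.1},{"grip": 1,"dx": 35,"dy": 2,"dz": -8,"turn": -0.1},{"grip": 1,"dx": 35,"dy": 6,"dz": -8,"turn": -0.1},{"grip": 1,"dx": 35,"dy": 8,"dz": -8,"turn": -0.1}]}}

```text
clock: 2.75
tool_pos: [0.3684, -0.4206, 0.2808]
eef_rot: [0.868, 0.496, -0.0, 0.0]
contact_force: [1.0, -1.2, -0.4]
opening: 0.998
```

```bash
cat >> h.py <<'E'
A=np.array([0.181,-0.983,0]); O=np.array([0.5134,0.2497,0])
def st():
    s=get_state(); q=s['eef_rot']
    from scipy.spatial.transform import Rotation as R
    M=R.from_quat(q).as_matrix()
    print('t',round(s['clock'],2),'pos',np.round(s['tool_pos'],4),'xang',round(np.arctan2(M[1,0],M[0,0]),3),'zax',np.round(M[:,2],3),'F',np.round(s['contact_force'],1),'op',round(s['opening'],3),'q',np.round(s['q'],2))
    return s,M
def to(X,ang=None):
    s,M=st(); d=M.T@(np.array(X)-s['tool_pos'])*1000
    print('need dx dy dz',np.round(d,1), 'turn', None if ang is None else np.round(-(ang-np.arctan2(M[1,0],M[0,0])),3))
E
python3 - <<'E'
from h import *
to(O+.15*A+[0,0,.24],1.753)
E
```

```text
t 2.75 pos [ 0.3684 -0.4206  0.2808] xang 1.038 zax [ 0.    -0.001 -1.   ] F [ 1.  -1.2 -0.4] op 0.998 q [ 1.03  0.55 -0.44  1.68  0.27  0.98 -0.03]
need dx dy dz [ 537.8 -117.5   40.6] turn -0.715
```

>>> {"name": "send_rows", "arguments": {"series": [{"grip": 1,"dx": 45,"dy": -10,"dz": 0,"turn": 0},{"grip": 1,"dx": 45,"dy": -10,"dz": 0,"turn": 0},{"grip": 1,"dx": 45,"dy": -10,"dz": 0,"turn": 0},{"grip": 1,"dx": 45,"dy": -10,"dz": 0,"turn": 0},{"grip": 1,"dx": 45,"dy": -10,"dz": 0,"turn": 0},{"grip": 1,"dx": 45,"dy": -10,"dz": 0,"turn": 0},{"grip": 1,"dx": 45,"dy": -10,"dz": 0,"turn": 0},{"grip": 1,"dx": 45,"dy": -10,"dz": 0,"turn": 0},{"grip": 1,"dx": 45,"dy": -10,"dz": 0,"turn": 0},{"grip": 1,"dx": 45,"dy": -10,"dz": 0,"turn": 0},{"grip": 1,"dx": 45,"dy": -9,"dz": 0,"turn": 0},{"grip": 1,"dx": 43,"dy": -9,"dz": 0,"turn": 0},{"grip": 1,"dx": 0,"dy": 0,"dz": 5,"turn": -0.1},{"grip": 1,"dx": 0,"dy": 0,"dz": 5,"turn": -0.1},{"grip": 1,"dx": 0,"dy": 0,"dz": 5,"turn": -0.1},{"grip": 1,"dx": 0,"dy": 0,"dz": 5,"turn": -0.1},{"grip": 1,"dx": 0,"dy": 0,"dz": 5,"turn": -0.1},{"grip": 1,"dx": 0,"dy": 0,"dz": 5,"turn": -0.1},{"grip": 1,"dx": 0,"dy": 0,"dz": 5,"turn": -0.115},{"grip": 1,"dx": 0,"dy": 0,"dz": 5,"turn": 0}]}}

```text
clock: 4.75
tool_pos: [0.5412, 0.1011, 0.24]
eef_rot: [0.641, 0.767, 0.0, -0.0]
contact_force: [-0.5, 1.2, 0.3]
opening: 1.0
```

Run:
```python
from h import *
to(O+.15*A+[0,0,.24],1.753)
s=snapshot('wrist'); save(s,'w1'); np.savez('w1.npz',**s)
```

```text
t 4.75 pos [0.5412 0.1011 0.24  ] xang 1.749 zax [-0.  0. -1.] F [-0.5  1.2  0.3] op 1.0 q [ 0.11  0.62 -0.63  1.75  0.44  0.92 -0.53]
need dx dy dz [ 1.3 -0.5 -0. ] turn -0.004
```

View pics/w1.png

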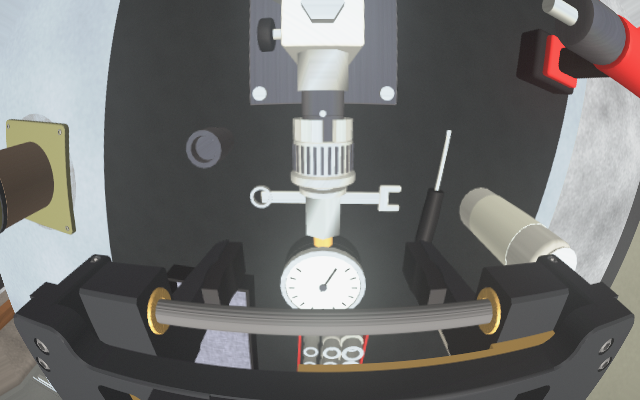

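Run:
```python
import numpy as np,cv2
a=np.load('w1.npz')['img'][:,:,::-1]
cv2.imwrite('pics/w1c.png',cv2.resize(a[95:195,275:375],None,fx=6,fy=6,interpolation=cv2.INTER_CUBIC))
```

```text
(no output)
```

View pics/w1c.png

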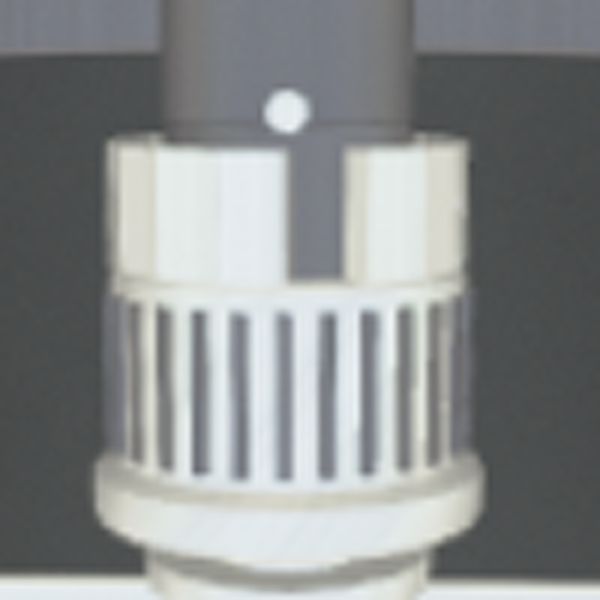

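>>> {"name": "send_rows", "arguments": {"series": [{"grip": 1,"dx": 15,"dy": -0.5,"dz": 0,"turn": -0.004},{"grip": 1,"dx": 20,"dy": 0,"dz": 0,"turn": 0},{"grip": 1,"dx": 0,"dy": 0,"dz": 30,"turn": 0},{"grip": 1,"dx": 0,"dy": 0,"dz": 30,"turn": 0},{"grip": 1,"dx": 0,"dy": 0,"dz": 30,"turn": 0},{"grip": 1,"dx": 0,"dy": 0,"dz": 19,"turn": 0},{"grip": 1,"dx": 0,"dy": 0,"dz": 0,"turn": 0},{"grip": 1,"dx": 0,"dy": 0,"dz": 0,"turn": 0}]}}

```text
clock: 5.6
tool_pos: [0.5346, 0.1369, 0.132]
eef_rot: [0.64, 0.769, 0.0, 0.0]
contact_force: [0.9, 1.2, 0.5]
opening: 0.996
```

Run:
```python
from h import *
to(O+.1165*A+[0,0,.131],1.753)
s=snapshot('wrist'); save(s,'w2'); np.savez('w2.npz',**s)
```

```text
t 5.6 pos [0.5346 0.1369 0.132 ] xang 1.753 zax [ 0.001  0.001 -1.   ] F [0.9 1.2 0.5] op 0.996 q [-0.02  0.76 -0.53  1.86  0.58  0.68 -0.71]
need dx dy dz [-1.7 -0.4  1. ] turn 0.0
```

View pics/w2.png

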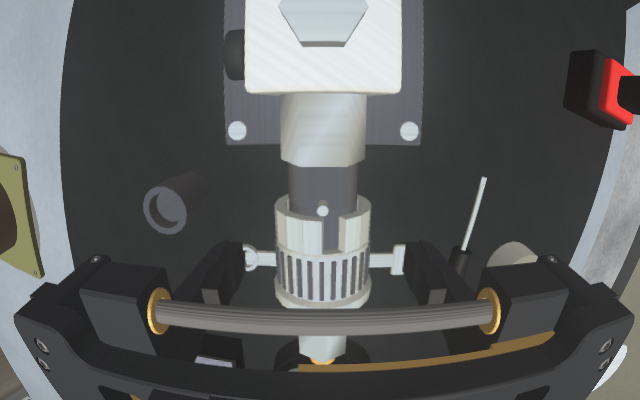

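>>> {"name": "send_rows", "arguments": {"series": [{"grip": 1,"dx": -1.5,"dy": -8,"dz": 3,"turn": 0},{"grip": 1,"dx": 0,"dy": -8,"dz": 0,"turn": 0},{"grip": 1,"dx": 0,"dy": -2,"dz": 0,"turn": 0},{"grip": 1,"dx": 0,"dy": -1,"dz": 0,"turn": 0},{"grip": 1,"dx": 0,"dy": 0,"dz": 0,"turn": 0},{"grip": 1,"dx": 0,"dy": 0,"dz": 0,"turn": 0}]}}

```text
clock: 6.25
tool_pos: [0.5161, 0.1308, 0.1284]
eef_rot: [0.64, 0.768, 0.0, 0.0]
contact_force: [-0.1, -1.1, 0.3]
opening: 1.001
```

>>> {"name": "send_rows", "arguments": {"series": [{"grip": 1,"dx": 0,"dy": -1,"dz": 0,"turn": 0},{"grip": 1,"dx": 0,"dy": -1,"dz": 0,"turn": 0},{"grip": 1,"dx": 0,"dy": 0,"dz": 0,"turn": 0}]}}

```text
clock: 6.55
tool_pos: [0.5158, 0.1308, 0.1287]
eef_rot: [0.64, 0.768, 0.002, 0.001]
contact_force: [5.0, 0.7, -1.1]
opening: 1.001
```

>>> {"name": "send_rows", "arguments": {"series": [{"grip": 1,"dx": 0,"dy": -2,"dz": 0,"turn": 0},{"grip": 1,"dx": 0,"dy": -2,"dz": 0,"turn": 0},{"grip": 1,"dx": 0,"dy": 0,"dz": 0,"turn": 0}]}}

```text
clock: 6.85
tool_pos: [0.5155, 0.1308, 0.1297]
eef_rot: [0.64, 0.768, 0.005, 0.003]
contact_force: [9.7, 0.2, 1.5]
opening: 0.998
```

>>> {"name": "send_rows", "arguments": {"series": [{"grip": 1,"dx": 0,"dy": -3,"dz": 0,"turn": 0},{"grip": 1,"dx": 0,"dy": -3,"dz": 0,"turn": 0},{"grip": 1,"dx": 0,"dy": -2,"dz": 0,"turn": 0},{"grip": 1,"dx": 0,"dy": 0,"dz": 0,"turn": 0}]}}

```text
clock: 7.25
tool_pos: [0.5147, 0.1308, 0.132]
eef_rot: [0.641, 0.767, 0.011, 0.006]
contact_force: [20.1, 0.2, 4.2]
opening: 0.999
```

Run:
```python
from h import *
st()
s=snapshot('wrist'); save(s,'w3'); np.savez('w3.npz',**s)
cv2.imwrite('pics/w3c.png',cv2.resize(s['img'][170:330,200:440,::-1],None,fx=3,fy=3,interpolation=cv2.INTER_CUBIC))
```

```text
t 7.25 pos [0.5147 0.1308 0.132 ] xang 1.749 zax [ 0.023  0.008 -1.   ] F [20.1  0.2  4.2] op 0.999 q [-0.03  0.72 -0.51  1.94  0.61  0.6  -0.76]
```

View pics/w3c.png

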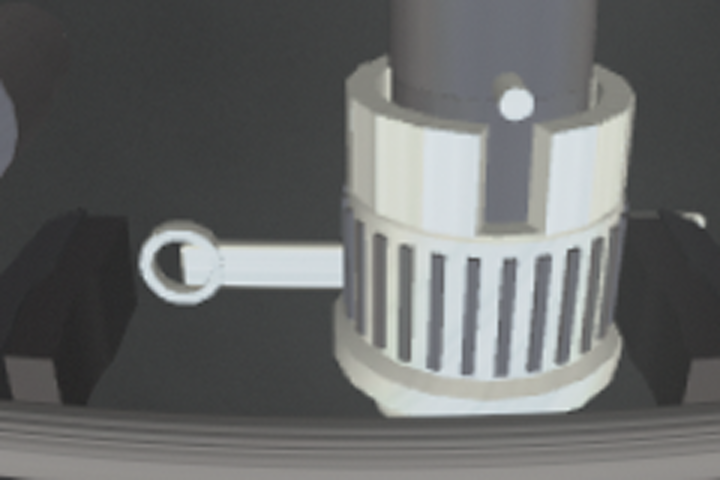

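```bash
cat >> h.py <<'E'
def fish(s,X):
    f=200/np.tan(np.radians(s['fov_y']/2)); c=s['R']@np.array(X)+s['t']
    th=np.arctan2(np.hypot(c[0],c[1]),c[2]); r=f*th; n=np.hypot(c[0],c[1])
    return np.array([c[0]/n*r+s['cx'],c[1]/n*r+s['cy']])
B=np.array([0.983,0.181,0]) # pump x
def slot(s,off,d=0):
    pin=fish(s,O+.08*A+[0,0,.175]); print('pin',pin-off)
    for th in np.arange(-.3,.31,.05):
        e=[fish(s,O+(.085-d)*A+B*24.5e-3*np.sin(th+k)+np.array([0,0,.15+24.5e-3*np.cos(th+k)])) -off for k in(-.185,.185)]
        print(round(th,2),np.round(np.concatenate(e),1), 'rel pin u',np.round(e[0][0]-pin[0]+off[0],1),np.round(e[1][0]-pin[0]+off[0],1))
E
python3 - <<'E'
from h import *
s=dict(np.load('w3.npz')); print('w3: observed pin',515/3+200,103/3+170,'slot edges',485/3+200,545/3+200,'row',130/3+170); slot(s,np.zeros(2))
s=dict(np.load('w1.npz')); print('w1: observed pin',287/6+275,110/6+95,'slot edges',289/6+275,345/6+275); slot(s,np.zeros(2))
E
```

```text
w3: observed pin 371.66666666666663 204.33333333333334 slot edges 361.66666666666663 381.66666666666663 row 213.33333333333334
pin [371.16226616 206.30456582]
-0.3 [344.1 214.7 364.1 216.6] rel pin u -27.1 -7.1
-0.25 [346.7 215.1 366.9 216.6] rel pin u -24.5 -4.3
-0.2 [349.3 215.5 369.6 216.6] rel pin u -21.9 -1.6
-0.15 [352.  215.8 372.3 216.6] rel pin u -19.2 1.2
-0.1 [354.7 216.1 375.  216.5] rel pin u -16.5 3.9
-0.05 [357.4 216.3 377.7 216.3] rel pin u -13.7 6.5
-0.0 [360.2 216.5 380.2 216.1] rel pin u -11.0 9.1
0.05 [363.  216.6 382.7 215.8] rel pin u -8.2 11.6
0.1 [365.7 216.6 385.2 215.5] rel pin u -5.4 14.0
0.15 [368.5 216.6 387.5 215.1] rel pin u -2.7 16.4
0.2 [371.2 216.6 389.8 214.7] rel pin u 0.1 18.6
0.25 [373.9 216.5 391.9 214.3] rel pin u 2.8 20.8
0.3 [376.6 216.4 394.  213.8] rel pin u 5.4 22.8
w1: observed pin 322.8333333333333 113.33333333333333 slot edges 323.1666666666667 332.5
pin [321.63385392 114.04264065]
-0.3 [306.6 120.5 317.9 120.6] rel pin u -15.0 -3.7
-0.25 [308.  120.5 319.5 120.6] rel pin u -13.6 -2.1
-0.2 [309.5 120.6 321.2 120.6] rel pin u -12.2 -0.5
-0.15 [311.  120.6 322.8 120.6] rel pin u -10.7 1.2
-0.1 [312.5 120.6 324.5 120.6] rel pin u -9.1 2.8
-0.05 [314.1 120.6 326.1 120.6] rel pin u -7.6 4.5
-0.0 [315.7 120.6 327.7 120.6] rel pin u -6.0 6.1
0.05 [317.3 120.6 329.3 120.5] rel pin u -4.4 7.7
0.1 [318.9 120.6 330.9 120.5] rel pin u -2.7 9.2
0.15 [320.5 120.6 332.4 120.5] rel pin u -1.1 10.8
0.2 [322.2 120.6 333.9 120.4] rel pin u 0.5 12.3
0.25 [323.8 120.6 335.4 120.4] rel pin u 2.2 13.7
0.3 [325.4 120.6 336.8 120.4] rel pin u 3.8 15.2
```

>>> {"name": "send_rows", "arguments": {"series": [{"grip": 1,"dx": 0,"dy": 4,"dz": -1,"turn": 0},{"grip": 1,"dx": 0,"dy": 4,"dz": -1,"turn": 0},{"grip": 1,"dx": 0,"dy": 4,"dz": -1,"turn": 0},{"grip": 1,"dx": 0,"dy": 4,"dz": -0.4,"turn": 0},{"grip": 1,"dx": 0,"dy": 10,"dz": 0,"turn": 0},{"grip": 1,"dx": 0,"dy": 8,"dz": 0,"turn": 0},{"grip": 1,"dx": 0,"dy": 0,"dz": 0,"turn": 0},{"grip": 1,"dx": 0,"dy": 0,"dz": 0,"turn": 0}]}}

```text
clock: 8.1
tool_pos: [0.5353, 0.1343, 0.1313]
eef_rot: [0.64, 0.768, -0.0, -0.0]
contact_force: [-0.2, 1.0, -0.2]
opening: 0.999
```

Run:
```python
from h import *
to(O+.1165*A+[0,0,.131],1.753)
s=snapshot('wrist'); save(s,'w4'); np.savez('w4.npz',**s)
cv2.imwrite('pics/w4c.png',cv2.resize(s['img'][170:330,200:440,::-1],None,fx=3,fy=3,interpolation=cv2.INTER_CUBIC))
slot(s,np.zeros(2))
```

```text
t 8.1 pos [0.5353 0.1343 0.1313] xang 1.753 zax [-0.001 -0.    -1.   ] F [-0.2  1.  -0.2] op 0.999 q [-0.02  0.76 -0.53  1.86  0.58  0.69 -0.71]
need dx dy dz [ 1.  -0.7  0.3] turn -0.0
pin [320.57675108 207.18980113]
-0.3 [294.9 215.2 314.1 217.5] rel pin u -25.7 -6.4
-0.25 [297.3 215.7 317.  217.6] rel pin u -23.3 -3.6
-0.2 [299.7 216.1 319.8 217.6] rel pin u -20.9 -0.8
-0.15 [302.3 216.4 322.6 217.6] rel pin u -18.3 2.0
-0.1 [304.9 216.8 325.4 217.6] rel pin u -15.7 4.9
-0.05 [307.5 217.  328.2 217.4] rel pin u -13.0 7.7
-0.0 [310.3 217.3 331.  217.3] rel pin u -10.3 10.4
0.05 [313.  217.4 333.8 217. ] rel pin u -7.5 13.2
0.1 [315.8 217.6 336.4 216.8] rel pin u -4.7 15.9
0.15 [318.6 217.6 339.1 216.5] rel pin u -1.9 18.5
0.2 [321.5 217.6 341.6 216.1] rel pin u 0.9 21.1
0.25 [324.3 217.6 344.1 215.7] rel pin u 3.7 23.5
0.3 [327.1 217.5 346.5 215.2] rel pin u 6.5 25.9
```

View pics/w4c.png

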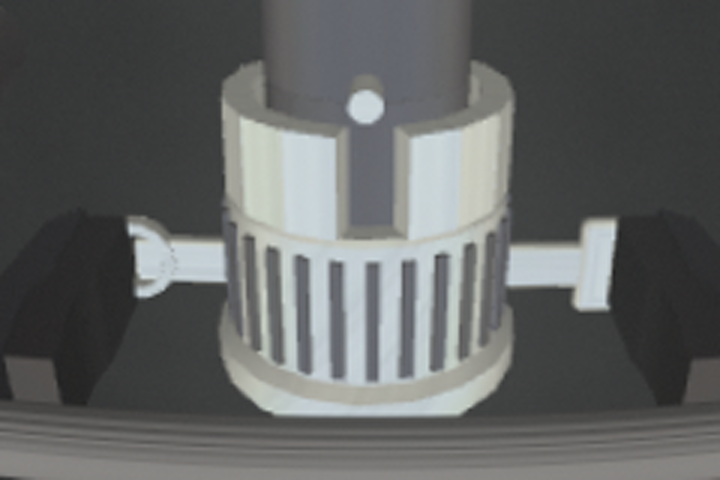

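>>> {"name": "send_rows", "arguments": {"series": [{"grip": 1,"dx": 1,"dy": -8,"dz": 2,"turn": 0},{"grip": 1,"dx": 0,"dy": -8,"dz": 0,"turn": 0},{"grip": 1,"dx": 0,"dy": -3,"dz": 0,"turn": 0},{"grip": 1,"dx": 0,"dy": 0,"dz": 0,"turn": 0},{"grip": 1,"dx": 0,"dy": -2,"dz": 0,"turn": 0},{"grip": 1,"dx": 0,"dy": -2,"dz": 0,"turn": 0},{"grip": 1,"dx": 0,"dy": -2,"dz": 0,"turn": 0},{"grip": 1,"dx": 0,"dy": -2,"dz": 0,"turn": 0},{"grip": 1,"dx": 0,"dy": 0,"dz": 0,"turn": 0},{"grip": 1,"dx": 0,"dy": 2,"dz": -0.5,"turn": 0},{"grip": 1,"dx": 0,"dy": 2,"dz": -0.5,"turn": 0},{"grip": 1,"dx": 0,"dy": 2,"dz": -0.5,"turn": 0},{"grip": 1,"dx": 0,"dy": 2,"dz": -0.3,"turn": 0},{"grip": 1,"dx": 0,"dy": 8,"dz": 0,"turn": 0},{"grip": 1,"dx": 0,"dy": 10,"dz": 0,"turn": 0},{"grip": 1,"dx": 0,"dy": 0,"dz": 0,"turn": 0},{"grip": 1,"dx": 0,"dy": 0,"dz": 0,"turn": 0}]}}

```text
clock: 9.85
tool_pos: [0.5345, 0.1351, 0.1312]
eef_rot: [0.64, 0.768, -0.0, -0.0]
contact_force: [0.3, -0.8, -1.3]
opening: 1.001
```

Run:
```python
from h import *
to(O+.1165*A+[0,0,.131],1.753)
s=snapshot('wrist'); save(s,'w5'); np.savez('w5.npz',**s)
cv2.imwrite('pics/w5c.png',cv2.resize(s['img'][170:330,200:440,::-1],None,fx=3,fy=3,interpolation=cv2.INTER_CUBIC))
```

```text
t 9.85 pos [0.5345 0.1351 0.1312] xang 1.753 zax [-0.001 -0.    -1.   ] F [ 0.3 -0.8 -1.3] op 1.001 q [-0.02  0.76 -0.53  1.86  0.58  0.68 -0.71]
need dx dy dz [ 0.1 -0.   0.2] turn -0.0
```

View pics/w5c.png

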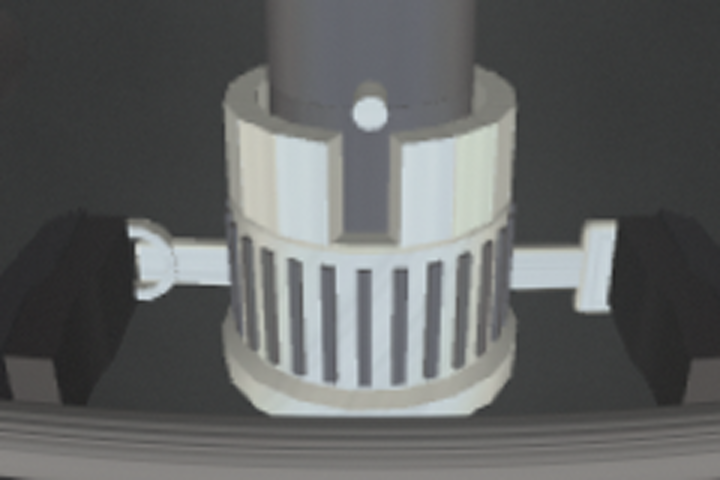

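>>> {"name": "send_rows", "arguments": {"series": [{"grip": 0.65,"dx": 0,"dy": 0,"dz": 0,"turn": 0},{"grip": 0.5,"dx": 0,"dy": 0,"dz": 0,"turn": 0},{"grip": 0.4,"dx": 0,"dy": 0,"dz": 0,"turn": 0},{"grip": 0.4,"dx": 0,"dy": 0,"dz": 0,"turn": 0},{"grip": 0.4,"dx": 0,"dy": 0,"dz": 0,"turn": 0},{"grip": 0.4,"dx": 0,"dy": 0,"dz": 0,"turn": 0},{"grip": 0.4,"dx": 0,"dy": 0,"dz": 0,"turn": 0}], "force": 45}}

```text
clock: 10.6
tool_pos: [0.5342, 0.135, 0.1315]
eef_rot: [0.64, 0.768, -0.0, -0.0]
contact_force: [-1.0, -0.6, 1.6]
opening: 0.539
```

Run:
```python
from h import *
st()
s=snapshot('wrist'); save(s,'w6'); np.savez('w6.npz',**s)
cv2.imwrite('pics/w6c.png',cv2.resize(s['img'][170:330,200:440,::-1],None,fx=3,fy=3,interpolation=cv2.INTER_CUBIC))
```

```text
t 10.6 pos [0.5342 0.135  0.1315] xang 1.753 zax [-0.001 -0.    -1.   ] F [-1.  -0.6  1.6] op 0.539 q [-0.02  0.76 -0.53  1.86  0.58  0.68 -0.71]
```

View pics/w6c.png

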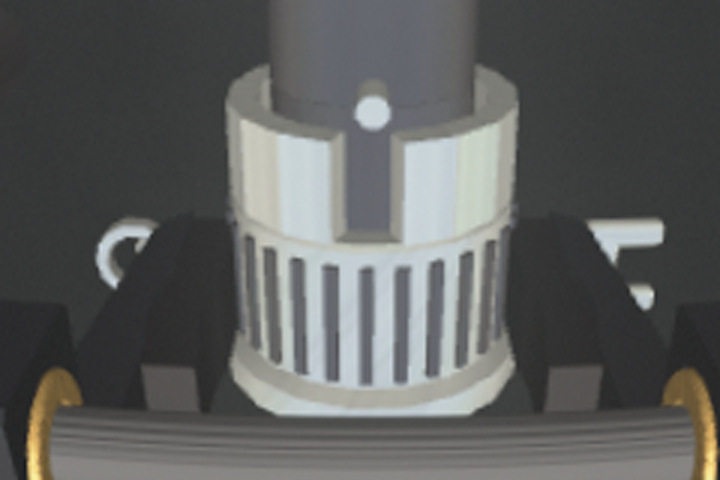

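>>> {"name": "send_rows", "arguments": {"series": [{"grip": 0.4,"dx": 1.5,"dy": 0,"dz": 0,"turn": 0},{"grip": 0.4,"dx": 1.5,"dy": 0,"dz": 0,"turn": 0},{"grip": 0.4,"dx": 1.5,"dy": 0,"dz": 0,"turn": 0},{"grip": 0.4,"dx": 1.5,"dy": 0,"dz": 0,"turn": 0},{"grip": 0.4,"dx": 0,"dy": 0,"dz": 0,"turn": 0}]}}

```text
clock: 11.15
tool_pos: [0.5339, 0.1362, 0.1314]
eef_rot: [0.641, 0.768, -0.003, 0.002]
contact_force: [1.1, -8.0, 4.1]
opening: 0.541
```

>>> {"name": "send_rows", "arguments": {"series": [{"grip": 0.4,"dx": 1.5,"dy": 0,"dz": 0,"turn": 0},{"grip": 0.4,"dx": 1.5,"dy": 0,"dz": 0,"turn": 0},{"grip": 0.4,"dx": 1.5,"dy": 0,"dz": 0,"turn": 0},{"grip": 0.4,"dx": 1.5,"dy": 0,"dz": 0,"turn": 0},{"grip": 0.4,"dx": 0,"dy": 0,"dz": 0,"turn": 0}]}}

```text
clock: 11.65
tool_pos: [0.533, 0.1412, 0.1314]
eef_rot: [0.641, 0.767, -0.003, 0.003]
contact_force: [1.1, -9.7, 4.7]
opening: 0.538
```

>>> {"name": "send_rows", "arguments": {"series": [{"grip": 0.4,"dx": 2,"dy": 0,"dz": 0,"turn": 0},{"grip": 0.4,"dx": 2,"dy": 0,"dz": 0,"turn": 0},{"grip": 0.4,"dx": 2,"dy": 0,"dz": 0,"turn": 0},{"grip": 0.4,"dx": 2,"dy": 0,"dz": 0,"turn": 0},{"grip": 0.4,"dx": 1,"dy": 0,"dz": 0,"turn": 0},{"grip": 0.4,"dx": 0,"dy": 0,"dz": 0,"turn": 0},{"grip": 0.4,"dx": 0,"dy": 0,"dz": 0,"turn": 0}]}}

```text
clock: 12.35
tool_pos: [0.5316, 0.149, 0.1313]
eef_rot: [0.641, 0.767, -0.004, 0.003]
contact_force: [0.3, -11.7, 5.9]
opening: 0.534
```

Run:
```python
from h import *
st()
s=snapshot('wrist'); save(s,'w7'); np.savez('w7.npz',**s)
s=snapshot('top'); W=pts(s); np.savez('top1.npz',**s)
x,y,z=W[...,0],W[...,1],W[...,2]
m=(abs(x-.555)<.07)&(y<.05)&(y>-.07)&(z>.15)&(z<.185)
p=W[m]; c,r=cv2.minEnclosingCircle(p[:,:2].astype(np.float32)); print('dial',c,r,np.median(p[:,2]),len(p),p[:,:2].mean(0))
```

```text
t 12.35 pos [0.5316 0.149  0.1313] xang 1.749 zax [-0.   -0.01 -1.  ] F [  0.3 -11.7   5.9] op 0.534 q [-0.06  0.76 -0.52  1.85  0.58  0.69 -0.74]
dial (0.5591006278991699, 0.002980479970574379) 0.04045489430427551 0.15776283581779627 324 [ 0.57186112 -0.00296205]
```

View pics/w7.png

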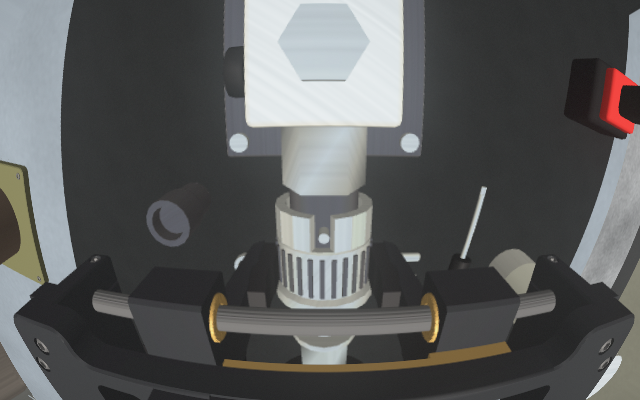

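>>> {"name": "send_rows", "arguments": {"series": [{"grip": 0.7,"dx": 0,"dy": 0,"dz": 0,"turn": 0},{"grip": 1,"dx": -3,"dy": 0,"dz": 0,"turn": 0},{"grip": 1,"dx": 0,"dy": 0,"dz": 0,"turn": 0},{"grip": 1,"dx": 0,"dy": 0,"dz": 0,"turn": 0},{"grip": 1,"dx": 0,"dy": 0,"dz": -20,"turn": 0},{"grip": 1,"dx": 0,"dy": 0,"dz": -35,"turn": 0},{"grip": 1,"dx": -35,"dy": 0,"dz": -15,"turn": 0},{"grip": 1,"dx": -40,"dy": 0,"dz": 0,"turn": 0},{"grip": 1,"dx": -40,"dy": 0,"dz": 0,"turn": 0},{"grip": 1,"dx": 0,"dy": 0,"dz": 0,"turn": 0}]}}

```text
clock: 13.45
tool_pos: [0.553, 0.0322, 0.2008]
eef_rot: [0.644, 0.765, -0.002, 0.001]
contact_force: [-0.2, -0.6, 0.0]
opening: 1.002
```

Run:
```python
from h import *
to(O+.177*A+[0,0,.128],1.753)
s=snapshot('wrist'); save(s,'w8'); np.savez('w8.npz',**s)
s=snapshot('side'); W=pts(s); np.savez('side2.npz',**s); save(s,'side2')
r=regions_of(s,'gauge'); 
for q in r[:2]:
    p=W[q['pixels']&(s['depth']>0)]; print(q['score'],q['extent'],np.round(np.percentile(p,[3,50,97],axis=0),3).tolist())
    d=(p-O)@A; e=(p-O)@B
    for k in np.arange(.13,.3,.01):
        mm=abs(d-k)<.005
        if mm.sum(): print(round(k,2),mm.sum(),np.round([np.percentile(p[mm,2],95),np.percentile(e[mm],3),np.percentile(e[mm],97)],4))
cv2.imwrite('pics/side2c.png',cv2.resize(s['img'][140:230,260:360,::-1],None,fx=6,fy=6,interpolation=cv2.INTER_CUBIC))
```

```text
t 13.45 pos [0.553  0.0322 0.2008] xang 1.743 zax [-0.    -0.005 -1.   ] F [-0.2 -0.6  0. ] op 1.002 q [ 0.21  0.67 -0.61  1.79  0.5   0.84 -0.46]
need dx dy dz [44.5  0.1 72.6] turn -0.01
0.91 [295.6, 158.8, 327.6, 187.7] [[0.52, -0.027, 0.125], [0.554, 0.029, 0.156], [0.592, 0.098, 0.163]]
0.15 27 [ 0.1678 -0.0161  0.0161]
0.16 17 [ 0.1661 -0.0132  0.0149]
0.17 17 [ 0.1626 -0.011   0.0115]
0.18 24 [ 0.1618 -0.0147  0.0128]
0.19 28 [ 0.1609 -0.0125  0.0137]
0.2 6 [ 0.1594 -0.0149  0.0078]
0.21 127 [ 0.1617 -0.0243  0.0219]
0.22 151 [ 0.1603 -0.0323  0.03  ]
0.23 117 [ 0.1601 -0.0382  0.0356]
0.24 68 [ 0.1598 -0.0407  0.0379]
0.25 59 [ 0.1594 -0.0397  0.0356]
0.26 59 [ 0.1584 -0.0383  0.0345]
0.27 44 [ 0.1582 -0.0327  0.0285]
0.28 36 [ 0.1571 -0.029   0.0211]
0.29 7 [ 0.1558 -0.0164  0.0021]
0.5 [304.8, 183.5, 326.4, 205.3] [[0.509, 0.127, 0.154], [0.535, 0.154, 0.169], [0.557, 0.18, 0.175]]
0.13 5 [ 0.1765 -0.0109  0.0122]
```

View pics/w8.png

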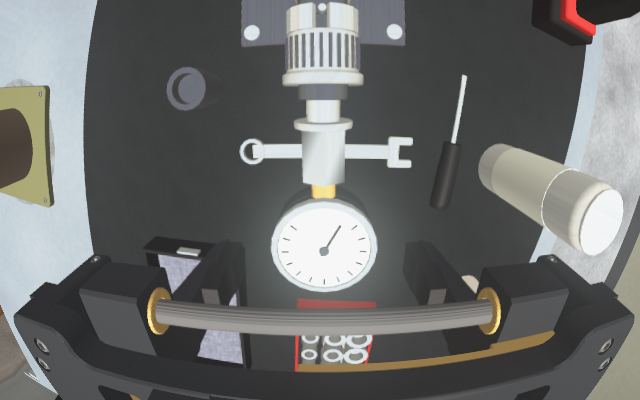

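View pics/side2c.png

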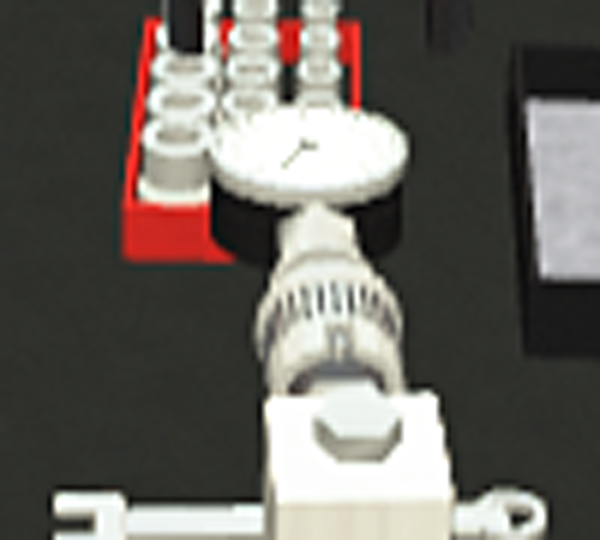

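>>> {"name": "send_rows", "arguments": {"series": [{"grip": 1,"dx": 22,"dy": 0,"dz": 0,"turn": -0.01},{"grip": 1,"dx": 22,"dy": 0,"dz": 0,"turn": 0},{"grip": 1,"dx": 0,"dy": 0,"dz": 30,"turn": 0},{"grip": 1,"dx": 0,"dy": 0,"dz": 30,"turn": 0},{"grip": 1,"dx": 0,"dy": 0,"dz": 14,"turn": 0},{"grip": 1,"dx": 0,"dy": 0,"dz": 0,"turn": 0},{"grip": 1,"dx": 0,"dy": 0,"dz": 0,"turn": 0}]}}

```text
clock: 14.3
tool_pos: [0.5438, 0.0849, 0.1279]
eef_rot: [0.635, 0.772, 0.001, -0.0]
contact_force: [0.5, 0.0, 1.1]
opening: 0.998
```

Run:
```python
from h import *
to(O+.177*A+[0,0,.126],1.753)
s=snapshot('wrist'); save(s,'w9'); np.savez('w9.npz',**s)
```

```text
t 14.3 pos [0.5438 0.0849 0.1279] xang 1.765 zax [ 0.     0.001 -1.   ] F [0.5 0.  1.1] op 0.998 q [ 0.08  0.76 -0.53  1.86  0.59  0.68 -0.62]
need dx dy dz [-9.4 -0.2  1.9] turn 0.012
```

View pics/w9.png

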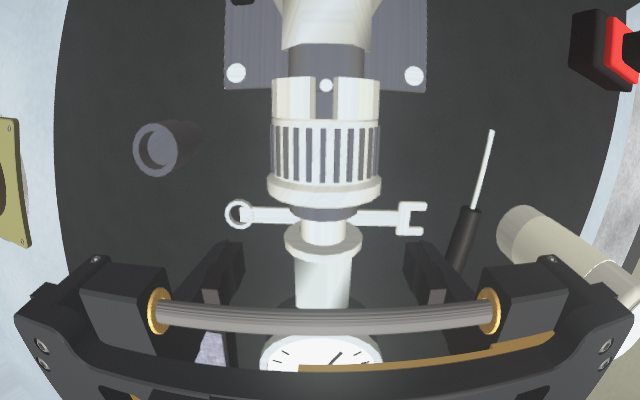

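>>> {"name": "send_rows", "arguments": {"series": [{"grip": 1,"dx": -9,"dy": 0,"dz": 2,"turn": 0.012},{"grip": 1,"dx": 0,"dy": 0,"dz": 0,"turn": 0},{"grip": 0.6,"dx": 0,"dy": 0,"dz": 0,"turn": 0},{"grip": 0.3,"dx": 0,"dy": 0,"dz": 0,"turn": 0},{"grip": 0.2,"dx": 0,"dy": 0,"dz": 0,"turn": 0},{"grip": 0.2,"dx": 0,"dy": 0,"dz": 0,"turn": 0},{"grip": 0.2,"dx": 0,"dy": 0,"dz": 0,"turn": 0},{"grip": 0.2,"dx": 0,"dy": 0,"dz": 0,"turn": 0}], "force": 55}}

```text
clock: 15.15
tool_pos: [0.5456, 0.0742, 0.1255]
eef_rot: [0.641, 0.768, -0.0, 0.0]
contact_force: [-1.1, -0.2, -0.6]
opening: 0.48
```

Run:
```python
from h import *
to(O+.177*A+[0,0,.126],1.753)
```

```text
t 15.15 pos [0.5456 0.0742 0.1255] xang 1.751 zax [ 0. -0. -1.] F [-1.1 -0.2 -0.6] op 0.48 q [ 0.09  0.77 -0.53  1.87  0.6   0.67 -0.61]
need dx dy dz [ 1.5  0.1 -0.5] turn -0.002
```

Opening is 0.48 (42 mm), still closing or already stopped; wait and check.

>>> {"name": "send_rows", "arguments": {"series": [{"grip": 0.2,"dx": 0,"dy": 0,"dz": 0,"turn": 0},{"grip": 0.2,"dx": 0,"dy": 0,"dz": 0,"turn": 0},{"grip": 0.2,"dx": 0,"dy": 0,"dz": 0,"turn": 0},{"grip": 0.2,"dx": 0,"dy": 0,"dz": 0,"turn": 0}]}}

```text
clock: 15.55
tool_pos: [0.5454, 0.074, 0.1254]
eef_rot: [0.641, 0.768, -0.0, -0.0]
contact_force: [0.0, -0.7, -1.1]
opening: 0.335
```

Run:
```python
from h import *
st()
s=snapshot('wrist'); save(s,'w10'); np.savez('w10.npz',**s)
```

```text
t 15.55 pos [0.5454 0.074  0.1254] xang 1.751 zax [-0. -0. -1.] F [ 0.  -0.7 -1.1] op 0.335 q [ 0.09  0.77 -0.53  1.87  0.6   0.67 -0.61]
```

View pics/w10.png

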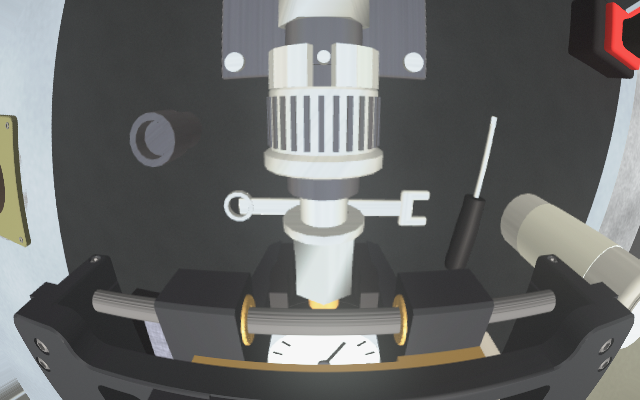

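>>> {"name": "send_rows", "arguments": {"series": [{"grip": 0.2,"dx": 0,"dy": 0,"dz": 0,"turn": 0},{"grip": 0.2,"dx": -3,"dy": 0,"dz": 0,"turn": 0},{"grip": 0.2,"dx": -4,"dy": 0,"dz": 0,"turn": 0},{"grip": 0.2,"dx": -4,"dy": 0,"dz": 0,"turn": 0},{"grip": 0.2,"dx": 0,"dy": 0,"dz": 0,"turn": 0}]}}

```text
clock: 16.1
tool_pos: [0.5469, 0.0657, 0.1248]
eef_rot: [0.64, 0.769, 0.001, -0.002]
contact_force: [0.7, 2.5, -7.0]
opening: 0.338
```

>>> {"name": "send_rows", "arguments": {"series": [{"grip": 0.2,"dx": -5,"dy": 0,"dz": 0,"turn": 0},{"grip": 0.2,"dx": -5,"dy": 0,"dz": 0,"turn": 0},{"grip": 0.2,"dx": -5,"dy": 0,"dz": 0,"turn": 0},{"grip": 0.2,"dx": -5,"dy": 0,"dz": 0,"turn": 0},{"grip": 0.2,"dx": -5,"dy": 0,"dz": 0,"turn": 0},{"grip": 0.2,"dx": -5,"dy": 0,"dz": 0,"turn": 0},{"grip": 0.2,"dx": -5,"dy": 0,"dz": 0,"turn": 0},{"grip": 0.2,"dx": -5,"dy": 0,"dz": 0,"turn": 0},{"grip": 0.2,"dx": -5,"dy": 0,"dz": 0,"turn": 0},{"grip": 0.2,"dx": -5,"dy": 0,"dz": 0,"turn": 0},{"grip": 0.2,"dx": 0,"dy": 0,"dz": 0,"turn": 0},{"grip": 0.2,"dx": 0,"dy": 0,"dz": 0,"turn": 0}]}}

```text
clock: 17.3
tool_pos: [0.5565, 0.0141, 0.1255]
eef_rot: [0.641, 0.768, 0.0, -0.0]
contact_force: [-0.6, 0.3, -5.8]
opening: 0.332
```

Run:
```python
from h import *
st()
s=snapshot('wrist'); save(s,'w11'); np.savez('w11.npz',**s)
s=snapshot('side'); W=pts(s); save(s,'side3')
for q in regions_of(s,'gauge')[:1]:
    p=W[q['pixels']&(s['depth']>0)]; print(q['score'],q['extent'])
    d=(p-O)@A; e=(p-O)@B
    for k in np.arange(.14,.4,.02):
        mm=abs(d-k)<.01
        if mm.sum(): print(round(k,2),mm.sum(),np.round([np.percentile(p[mm,2],95),np.percentile(e[mm],3),np.percentile(e[mm],97)],4))
cv2.imwrite('pics/side3c.png',cv2.resize(s['img'][110:230,230:390,::-1],None,fx=5,fy=5,interpolation=cv2.INTER_CUBIC))
```

```text
t 17.3 pos [0.5565 0.0141 0.1255] xang 1.751 zax [ 0.  0. -1.] F [-0.6  0.3 -5.8] op 0.332 q [ 0.21  0.77 -0.54  1.85  0.6   0.69 -0.51]
0.97 [294.7, 150.2, 317.5, 181.5]
0.16 11 [ 0.1615 -0.0073  0.0075]
0.18 35 [ 0.1615 -0.0113  0.01  ]
0.2 46 [ 0.1608 -0.0109  0.0126]
0.22 105 [ 0.1678 -0.0168  0.0174]
0.24 42 [ 0.1917 -0.0162  0.0133]
0.26 39 [ 0.1615 -0.0146  0.0117]
0.28 99 [ 0.1609 -0.0185  0.0332]
0.3 80 [ 0.159  -0.0179  0.0379]
0.32 50 [ 0.1573 -0.0279  0.0134]
0.34 22 [ 0.1562 -0.0263  0.0088]
```

View pics/w11.png

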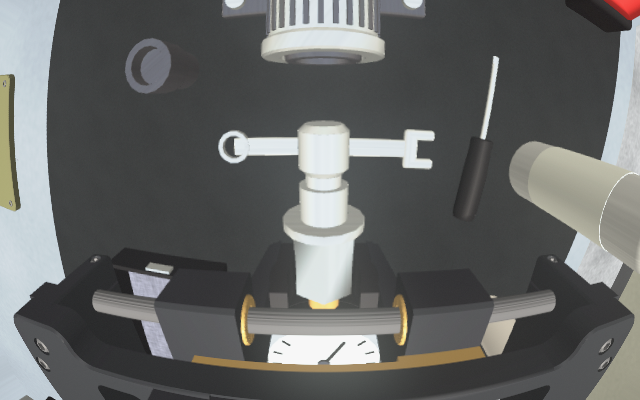

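View pics/side3c.png

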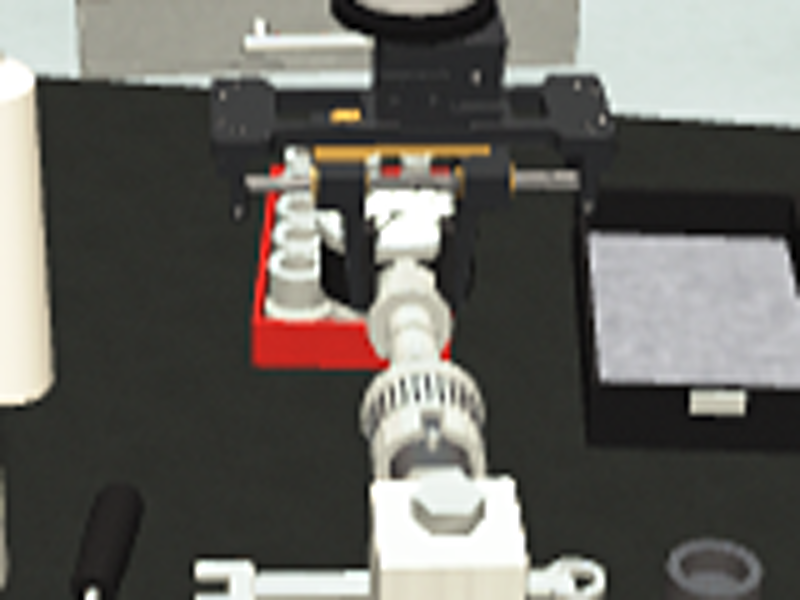

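>>> {"name": "send_rows", "arguments": {"series": [{"grip": 0.2,"dx": -6,"dy": 0,"dz": -8,"turn": 0},{"grip": 0.2,"dx": -14,"dy": -10,"dz": -6,"turn": 0},{"grip": 0.2,"dx": -19,"dy": -20,"dz": 0,"turn": 0},{"grip": 0.2,"dx": -19,"dy": -20,"dz": 0,"turn": 0},{"grip": 0.2,"dx": -19,"dy": -20,"dz": 0,"turn": 0},{"grip": 0.2,"dx": -19,"dy": -20,"dz": 0,"turn": 0},{"grip": 0.2,"dx": -19,"dy": -20,"dz": 0,"turn": 0},{"grip": 0.2,"dx": -19,"dy": -20,"dz": 0,"turn": 0},{"grip": 0.2,"dx": -19,"dy": -20,"dz": 0,"turn": 0},{"grip": 0.2,"dx": -16,"dy": -18,"dz": 0,"turn": 0},{"grip": 0.2,"dx": -10,"dy": -14,"dz": 0,"turn": 0},{"grip": 0.2,"dx": -6,"dy": -7,"dz": 0,"turn": 0.03},{"grip": 0.2,"dx": 0,"dy": 0,"dz": 0,"turn": 0.03},{"grip": 0.2,"dx": 0,"dy": 0,"dz": 0,"turn": 0.031},{"grip": 0.2,"dx": 0,"dy": 0,"dz": 0,"turn": 0},{"grip": 0.2,"dx": 0,"dy": 0,"dz": 0,"turn": 0}]}}

```text
clock: 19.05
tool_pos: [0.4047, -0.2009, 0.1397]
eef_rot: [0.674, 0.738, 0.0, 0.0]
contact_force: [-0.2, 0.5, -5.3]
opening: 0.334
```

Run:
```python
from h import *
to([.4037,-.2015,.06],1.660)
s=snapshot('wrist'); save(s,'w12')
s=snapshot('top'); save(s,'top4'); W=pts(s)
m=(W[...,0]>.28)&(W[...,0]<.5)&(W[...,1]<-.06)&(W[...,1]>-.36)&(W[...,2]>.105)&(W[...,2]<.185)
cv2.imwrite('pics/top4c.png',cv2.resize(s['img'][120:300,340:500,::-1],None,fx=3.3,fy=3.3,interpolation=cv2.INTER_CUBIC))
s=snapshot('side'); save(s,'side4');cv2.imwrite('pics/side4c.png',cv2.resize(s['img'][90:230,270:430,::-1],None,fx=4,fy=4,interpolation=cv2.INTER_CUBIC))
```

```text
t 19.05 pos [ 0.4047 -0.2009  0.1397] xang 1.662 zax [ 0.001  0.    -1.   ] F [-0.2  0.5 -5.3] op 0.334 q [ 0.7   0.65 -0.53  2.14  0.67  0.52 -0.25]
need dx dy dz [-0.5 -1.1 79.7] turn 0.002
```

View pics/w12.png

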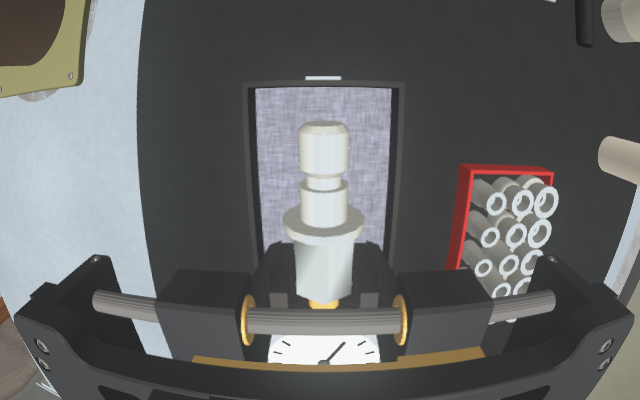

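View pics/side4c.png

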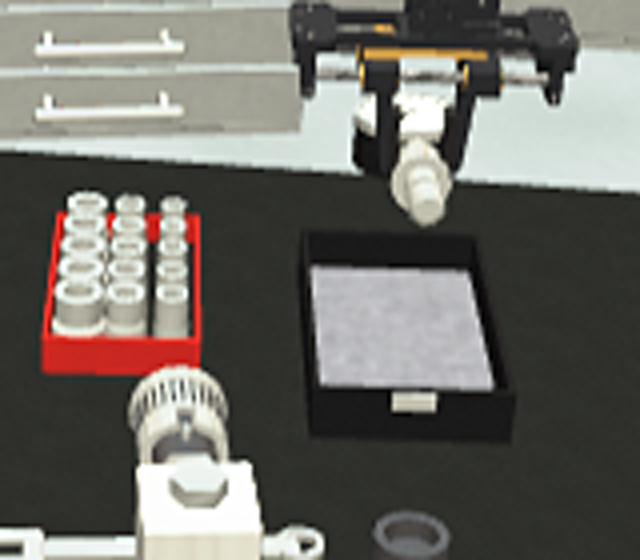

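View pics/top4c.png

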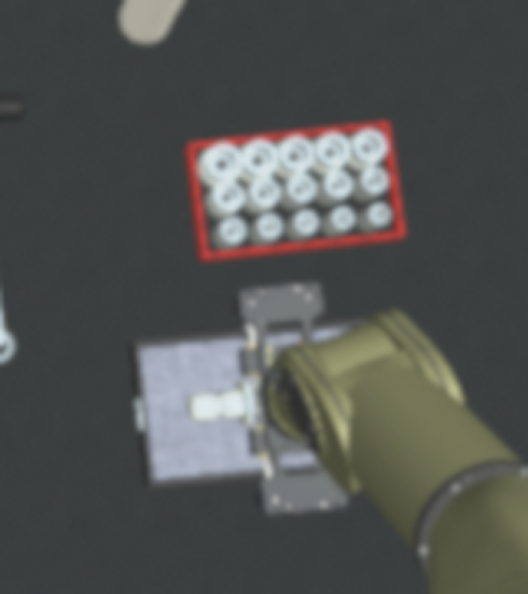

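>>> {"name": "send_rows", "arguments": {"series": [{"grip": 0.2,"dx": 0,"dy": -1,"dz": 10,"turn": 0},{"grip": 0.2,"dx": 0,"dy": 0,"dz": 18,"turn": 0},{"grip": 0.2,"dx": 0,"dy": 0,"dz": 20,"turn": 0},{"grip": 0.2,"dx": 0,"dy": 0,"dz": 18,"turn": 0},{"grip": 0.2,"dx": 0,"dy": 0,"dz": 14,"turn": 0},{"grip": 0.2,"dx": 0,"dy": 0,"dz": 10,"turn": 0},{"grip": 0.2,"dx": 0,"dy": 0,"dz": 6,"turn": 0},{"grip": 0.2,"dx": 0,"dy": 0,"dz": 4,"turn": 0},{"grip": 0.2,"dx": 0,"dy": 0,"dz": 4,"turn": 0},{"grip": 0.2,"dx": 0,"dy": 0,"dz": 4,"turn": 0},{"grip": 0.2,"dx": 0,"dy": 0,"dz": 0,"turn": 0},{"grip": 0.2,"dx": 0,"dy": 0,"dz": 0,"turn": 0}]}}

```text
clock: 20.4
tool_pos: [0.4028, -0.2019, 0.0316]
eef_rot: [0.675, 0.738, -0.0, 0.0]
contact_force: [-0.3, -0.4, -4.5]
opening: 0.339
```

>>> {"name": "send_rows", "arguments": {"series": [{"grip": 0.2,"dx": 0,"dy": 0,"dz": 3,"turn": 0},{"grip": 0.2,"dx": 0,"dy": 0,"dz": 2,"turn": 0},{"grip": 0.2,"dx": 0,"dy": 0,"dz": 2,"turn": 0},{"grip": 0.2,"dx": 0,"dy": 0,"dz": 1,"turn": 0},{"grip": 0.2,"dx": 0,"dy": 0,"dz": 1,"turn": 0},{"grip": 0.2,"dx": 0,"dy": 0,"dz": 1,"turn": 0},{"grip": 0.2,"dx": 0,"dy": 0,"dz": 1,"turn": 0},{"grip": 0.2,"dx": 0,"dy": 0,"dz": 0,"turn": 0}]}}

```text
clock: 21.2
tool_pos: [0.4027, -0.2018, 0.0204]
eef_rot: [0.675, 0.738, -0.0, -0.0]
contact_force: [-0.6, 0.8, -5.8]
opening: 0.332
```

Run:
```python
from h import *
st()
s=snapshot('wrist'); save(s,'w13')
s=snapshot('side'); save(s,'side5');cv2.imwrite('pics/side5c.png',cv2.resize(s['img'][90:230,270:430,::-1],None,fx=4,fy=4,interpolation=cv2.INTER_CUBIC))
```

```text
t 21.2 pos [ 0.4027 -0.2018  0.0204] xang 1.66 zax [-0. -0. -1.] F [-0.6  0.8 -5.8] op 0.332 q [ 0.44  0.86 -0.13  2.22  0.98  0.12 -0.53]
```

View pics/w13.png

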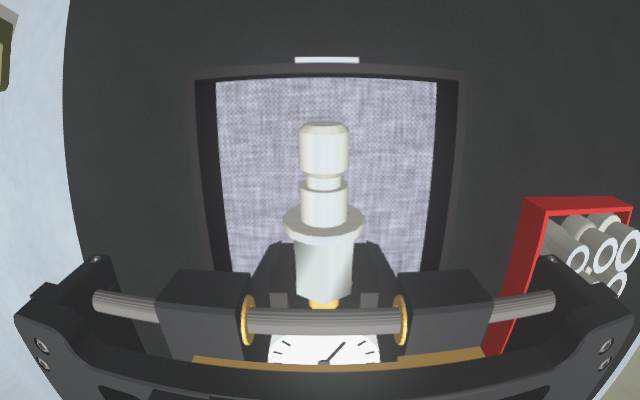

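View pics/side5c.png

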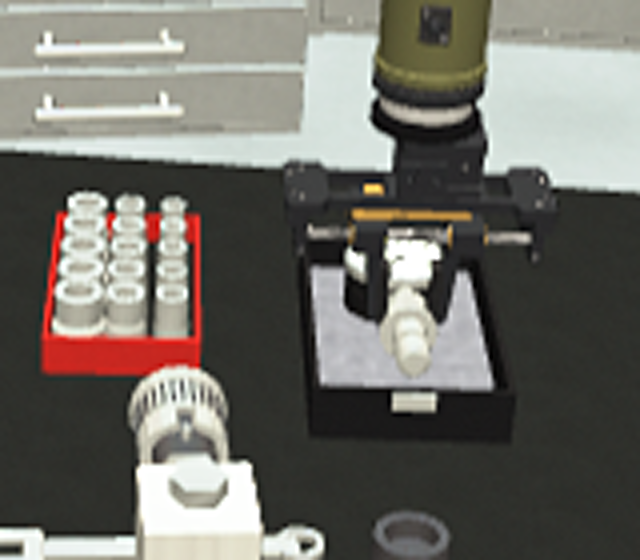

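>>> {"name": "send_rows", "arguments": {"series": [{"grip": 0.2,"dx": 0,"dy": 0,"dz": 1,"turn": 0},{"grip": 0.2,"dx": 0,"dy": 0,"dz": 1,"turn": 0},{"grip": 0.2,"dx": 0,"dy": 0,"dz": 1,"turn": 0},{"grip": 0.2,"dx": 0,"dy": 0,"dz": 0,"turn": 0}]}}

```text
clock: 21.7
tool_pos: [0.4027, -0.2017, 0.0175]
eef_rot: [0.675, 0.738, -0.0, 0.0]
contact_force: [-1.0, 0.8, -3.8]
opening: 0.336
```

Run:
```python
from h import *
st()
```

```text
t 21.7 pos [ 0.4027 -0.2017  0.0175] xang 1.66 zax [-0. -0. -1.] F [-1.   0.8 -3.8] op 0.336 q [ 0.43  0.87 -0.12  2.22  0.99  0.11 -0.53]
```

Touching begins (weight reading dropping to 3.8 N). Continue in small steps.

>>> {"name": "send_rows", "arguments": {"series": [{"grip": 0.2,"dx": 0,"dy": 0,"dz": 1,"turn": 0},{"grip": 0.2,"dx": 0,"dy": 0,"dz": 1,"turn": 0},{"grip": 0.2,"dx": 0,"dy": 0,"dz": 1,"turn": 0},{"grip": 0.2,"dx": 0,"dy": 0,"dz": 0,"turn": 0},{"grip": 0.2,"dx": 0,"dy": 0,"dz": 0,"turn": 0}]}}

```text
clock: 22.2
tool_pos: [0.4028, -0.2014, 0.0147]
eef_rot: [0.675, 0.738, 0.0, -0.0]
contact_force: [-0.9, 2.9, 1.1]
opening: 0.331
```

Run:
```python
from h import *
st()
```

```text
t 22.2 pos [ 0.4028 -0.2014  0.0147] xang 1.66 zax [ 0.  0. -1.] F [-0.9  2.9  1.1] op 0.331 q [ 0.43  0.87 -0.1   2.22  1.    0.09 -0.55]
```

>>> {"name": "send_rows", "arguments": {"series": [{"grip": 0.2,"dx": 0,"dy": 0,"dz": 1,"turn": 0},{"grip": 0.2,"dx": 0,"dy": 0,"dz": 1,"turn": 0},{"grip": 0.2,"dx": 0,"dy": 0,"dz": 0,"turn": 0},{"grip": 0.2,"dx": 0,"dy": 0,"dz": 0,"turn": 0}], "force": 5}}

```text
clock: 22.6
tool_pos: [0.4028, -0.2023, 0.0124]
eef_rot: [0.675, 0.738, -0.0, 0.0]
contact_force: [-0.0, -0.6, -4.7]
opening: 0.341
```

Run:
```python
from h import *
st()
```

```text
t 22.6 pos [ 0.4028 -0.2023  0.0124] xang 1.659 zax [-0.    -0.001 -1.   ] F [-0.  -0.6 -4.7] op 0.341 q [ 0.42  0.88 -0.09  2.22  1.    0.09 -0.55]
```

Now open gradually (only to ~60 mm, so the fingers stay clear of the walls) and lift.

>>> {"name": "send_rows", "arguments": {"series": [{"grip": 0.38,"dx": 0,"dy": 0,"dz": 0,"turn": 0},{"grip": 0.42,"dx": 0,"dy": 0,"dz": 0,"turn": 0},{"grip": 0.5,"dx": 0,"dy": 0,"dz": 0,"turn": 0},{"grip": 0.6,"dx": 0,"dy": 0,"dz": 0,"turn": 0},{"grip": 0.6,"dx": 0,"dy": 0,"dz": 0,"turn": 0},{"grip": 0.6,"dx": 0,"dy": 0,"dz": 0,"turn": 0},{"grip": 0.6,"dx": 0,"dy": 0,"dz": 0,"turn": 0}]}}

```text
clock: 23.3
tool_pos: [0.4027, -0.2019, 0.0125]
eef_rot: [0.675, 0.738, -0.0, 0.0]
contact_force: [-0.0, 0.3, 1.3]
opening: 0.602
```

Run:
```python
from h import *
st()
s=snapshot('wrist'); save(s,'w14')
```

```text
t 23.3 pos [ 0.4027 -0.2019  0.0125] xang 1.66 zax [ 0. -0. -1.] F [-0.   0.3  1.3] op 0.602 q [ 0.42  0.88 -0.09  2.22  1.    0.09 -0.55]
```

View pics/w14.png

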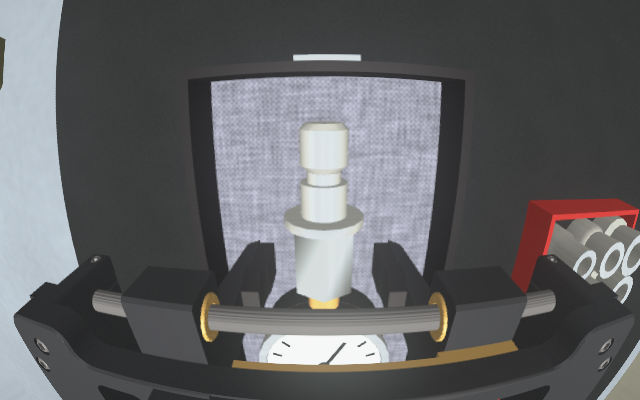

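Fingers are clear on both sides of the hex; lift straight up.

>>> {"name": "send_rows", "arguments": {"series": [{"grip": 0.6,"dx": 0,"dy": 0,"dz": -8,"turn": 0},{"grip": 0.6,"dx": 0,"dy": 0,"dz": -15,"turn": 0},{"grip": 0.6,"dx": 0,"dy": 0,"dz": -25,"turn": 0},{"grip": 0.6,"dx": 0,"dy": 0,"dz": -30,"turn": 0},{"grip": 0.6,"dx": 0,"dy": 0,"dz": -30,"turn": 0},{"grip": 0.6,"dx": 0,"dy": 0,"dz": -30,"turn": 0},{"grip": 0.6,"dx": -25,"dy": 0,"dz": -30,"turn": 0},{"grip": 0.6,"dx": -40,"dy": 0,"dz": 0,"turn": 0},{"grip": 0.6,"dx": -40,"dy": 0,"dz": 0,"turn": 0},{"grip": 0.6,"dx": -40,"dy": 0,"dz": 0,"turn": 0},{"grip": 0.6,"dx": 0,"dy": 0,"dz": 0,"turn": 0},{"grip": 0.6,"dx": 0,"dy": 0,"dz": 0,"turn": 0}]}}

```text
clock: 24.55
tool_pos: [0.4149, -0.3467, 0.1801]
eef_rot: [0.676, 0.737, 0.0, -0.0]
contact_force: [-0.0, -0.1, -0.2]
opening: 0.602
```

Run:
```python
from h import *
st()
s=snapshot('wrist'); save(s,'w15')
s=snapshot('side'); save(s,'side6');W=pts(s)
cv2.imwrite('pics/side6c.png',cv2.resize(s['img'][120:250,240:430,::-1],None,fx=4,fy=4,interpolation=cv2.INTER_CUBIC))
for t in ['gauge','collar','impact_socket','spanner','screwdriver']:
  for q in regions_of(s,t)[:1]:
    p=W[q['pixels']&(s['depth']>0)]; print(t,q['score'],np.round(np.percentile(p,[3,50,97],axis=0),3).tolist())
    if t=='gauge':
        m=(p[:,2]>.04); c,r=cv2.minEnclosingCircle(p[m][:,:2].astype(np.float32)); pp=p[m]; print('dial',c,r,m.sum())
        cf,*_=np.linalg.lstsq(np.c_[pp[:,:2],np.ones(len(pp))],pp[:,2],rcond=None); print('slope',cf)
```

```text
t 24.55 pos [ 0.4149 -0.3467  0.1801] xang 1.658 zax [-0.001  0.001 -1.   ] F [-0.  -0.1 -0.2] op 0.602 q [ 1.01  0.7  -0.67  1.84  0.59  0.81  0.12]
gauge 0.56 [[0.373, -0.302, 0.015], [0.406, -0.241, 0.042], [0.443, -0.132, 0.049]]
dial (0.40073779225349426, -0.21938267350196838) 0.09474819898605347 399
slope [ 0.00466905 -0.03043393  0.03611187]
collar 0.87 [[0.508, 0.117, 0.15], [0.536, 0.144, 0.169], [0.56, 0.171, 0.175]]
impact_socket 0.74 [[0.376, 0.09, 0.001], [0.397, 0.122, 0.05], [0.417, 0.131, 0.07]]
spanner 0.78 [[0.451, 0.028, -0.003], [0.594, 0.059, 0.004], [0.65, 0.087, 0.009]]
screwdriver 0.83 [[0.69, 0.016, 0.005], [0.699, 0.066, 0.02], [0.711, 0.141, 0.025]]
```

View pics/side6c.png

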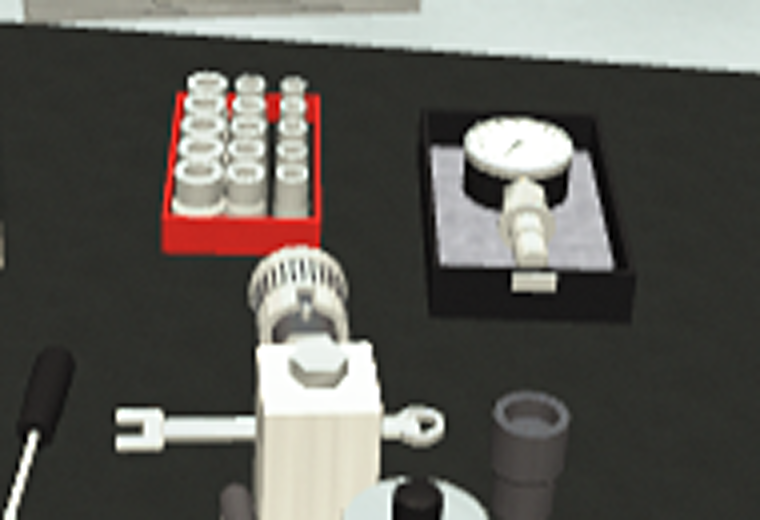

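View pics/w15.png

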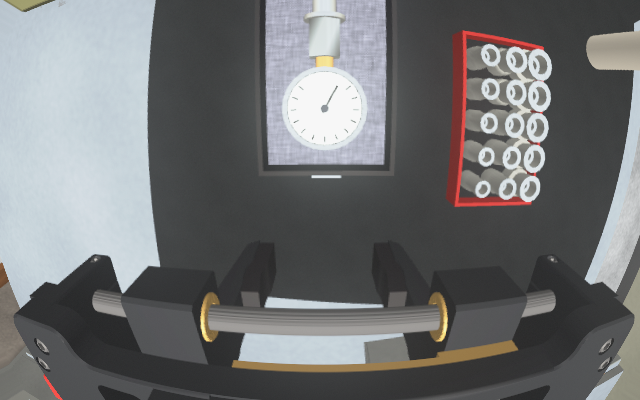

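Run:
```python
from h import *
print(finish_job())
```

```text
the job is handed in; nothing more can be done
None
```

The gauge is lying dial up on the padded floor of its case, and I handed the job in with the clock at about 25 s of the 61 s allowed.

- **Turning the collar:** The tool can only point straight down, so I pressed one finger against the side of the collar and rolled it. It started about 0.17 rad off the pin. The first roll left it about 0.05 rad off, so I rolled it again and finished at about -0.02 rad.
- **Freeing the plug:** I gripped the collar and pulled it back about 14 mm by tool travel, with about 12 N at the end. The pin slid into the slot and the plug popped out about 12 mm.
- **Moving the gauge:** I let go of the collar, gripped the hex, drew the gauge straight out and lowered it into the case in 1 mm steps. Only a few newtons registered at the wrist as it touched down.

**Last checks:**
- The side and wrist pictures show the gauge inside the case with its dial up.
- The collar is back where it was at the start.
- The impact socket, spanner and screwdriver measured within a few millimetres of where they began. I did not re-measure the spray can, oil bottle or grease tube, but the arm never went near them.
- The arm was clear of everything.
- My final circle fit to the dial failed: it picked up other points and gave a 95 mm radius. I therefore judged the final position from the release pose and the pictures. At release the tool was about 20 mm along and 1 mm across from the case's middle.

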